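Load the sample counter and tip its lid shut

TASK

Take the filled ring beaker by its handle off the balance and set it gently over the detector stub inside the open counter, fully down on the chamber floor, feeling for the stub rather than forcing it. Then let go, and gently push the stiff open lid up and over, past upright, until its own weight takes it; let it drop the last part untouched so that it ends fully shut over the beaker. Never press hard on the counter, the stub or the lid, and leave everything else as it stands.

Things in the scene. Friction and masses are not known exactly. Their poses are not given: they have to be found in the camera images.
- counter: The sample counter: an open round pot, white, fixed to the table, 204 mm outer diameter, 100 mm high, walls 15 mm (chamber 174 mm across). Origin: centre of its underside, on the table. z up; the lid's hinge is on its -y side, the lid's free edge comes down on its +y side. More than 25 N between beaker and counter or stub, or 15 N between robot and counter or lid, counts as pressing hard.
- counter_rim (a point): Centre of the pot's mouth, 100 mm above the table, on the pot's axis; axes as the counter.
- chamber (a point): Centre of the chamber floor, 15 mm above the table. About here stands the rigid metal detector stub, 40 mm in diameter, 46 mm tall; its upper 22 mm taper to a flat top 16 mm across. The stub is off this point by up to 8 mm along each of x and y, unmeasured. A beaker lowered off-centre lands on the taper, which pushes it sideways towards the right place.
- hinge (a point): Middle of the lid's hinge line, 112 mm from the pot's axis on the counter's -y side, 100 mm above the table. The hinge line runs along the counter's x; axes as the counter.
- lid (a joint): Lid angle in rad: 0 shut, 1.57 upright, 1.65 to 1.8 at the start (leaning away from the pot), stop at 2.0. The hinge is stiff (0.6 N m friction, 0.5 N m s damping): the lid stays where it is left; pushing its free edge takes up to 6 N, less and less later. It starts to fall by itself only well past upright, between 1.0 and 0.7 rad depending on its weight. The robot must not touch it below 0.5 rad.
- lid_edge (a point): Middle of the lid's free edge, at its flat outer top. The lid is a grey round cap of about 1.1 kg, 204 mm in diameter, 30 mm deep, 20 mm deep inside. This point is 214 mm from the hinge line (along the lid's y) and 30 mm to the outer side (its z); shut, it is 130 mm above the table. x runs along the hinge, y from the hinge to the free edge, z out of the flat top.
- lid_center (a point): Centre of the lid's flat outer top, 112 mm from the hinge line; axes as lid_edge.
- beaker_handle (a point): Centre of the bar handle on the ring beaker, the only thing on the balance's pan. The bar is 50 mm long (its x), 18 mm thick (y), 30 mm tall; this point is half-way up it, 85 mm above the beaker's underside, 15 mm above its top. With the beaker home on the chamber floor it is level with the counter's rim (100 mm above the table), above the stub.
- beaker: The ring beaker: a white plastic pot about 100 mm in diameter, 70 mm tall without its handle, closed on top, with a round recess from below (43 mm across, 56 mm deep) that goes over the detector stub; 0.3 to 0.65 kg. Origin: centre of its underside; z up, x along the handle.
- balance: The balance on the left, 190 x 170 mm, fixed; origin: centre of its underside on the table. The steel pan, 140 x 160 mm, is its top, 60 mm above the table. Display towards its -x.
- jar: Bystander: plain screw-cap jar 72 mm in diameter, 85 mm tall, no handle. Origin: underside.
- wash_bottle: Bystander: clear bottle 64 mm in diameter, 170 mm tall. Origin: underside.
- carton: Bystander: cardboard box 110 x 110 x 75 mm. Origin: underside.
- cup: Bystander: white cup 74 mm in diameter, 75 mm tall. Origin: underside.
- weight: Bystander: brass calibration weight 44 mm in diameter, 50 mm tall. Origin: underside.
- calculator: Bystander: pocket calculator 75 x 130 x 14 mm. Origin: underside.
- notebooks: Bystander: stack of brown notebooks 130 x 180 x 35 mm. Origin: underside.

How it is judged (in metres and radians):
On the way, in this order (a step that is already met when the one before it is completed fails the run):
1. the beaker is fully down over the stub and let go, the lid still open (z of beaker_handle in the frame of counter_rim below 0.004 m and horizontal distance between beaker_handle and counter_rim below 0.016 m and angle between beaker_handle's own z axis and vertical below 0.06 rad and contact force between the fingers and beaker below 0.5 N and value of joint lid above 1.3 rad), for 0.2 s.
2. the lid, pushed past upright, is falling untouched (value of joint lid between 0.05 and 0.5 rad and contact force between each of the fingers, the arm and counter below 0.5 N), for 0.02 s.
At the end, for the whole second after the job is handed in: The lid is shut (within 0.03 rad), the beaker stands level (within 0.06 rad) over the stub on the chamber floor (its handle's centre no more than 4 mm above the rim's level and within 16 mm of the pot's axis) and at rest (value of joint lid below 0.03 rad and linear speed of beaker below 0.02 m/s and z of beaker_handle in the frame of counter_rim below 0.004 m and horizontal distance between beaker_handle and counter_rim below 0.016 m and angle between beaker_handle's own z axis and vertical below 0.06 rad); the robot touches nothing.
It fails at once if the beaker is pressed against the counter or its stub with more than 25 N (contact force between beaker and counter above 25 N).
It fails at once if the robot presses on the counter or lid with more than 15 N (contact force between any of the fingers, the arm and counter above 15 N).
It fails at once if the robot touches the lid or counter while the lid is in the last part of its fall (below 0.5 rad) (value of joint lid between 0.03 and 0.5 rad and contact force between any of the fingers, the arm and counter above 1 N).
It fails at once if a bystander is moved more than 20 mm (distance of any of jar, wash_bottle, carton, cup, weight, calculator, notebooks from where it was at the start of the episode above 0.02 m).
It also fails if it takes over 72 s, if anything falls off the work surface, if the arm or the gripper's body presses on something with over 40 N, if the wrist force passes 120 N, or if a joint passes its speed limit or range.

ROBOT

A 6-joint arm with a two-finger parallel gripper is mounted at the origin on the work surface. World frame = base frame: x ahead of the robot, y to its left, z up, the work surface at z = 0. Lengths are in m, angles in degrees, forces in N, time in s.
With the tool pointing down it reaches from about 0.325 to 0.9 m from the base axis. Payload 6.1 kg.
Tool frame: the origin (TCP) lies on the centre line of the jaws, within the pads' length; the fingertips stand bot.tips_ahead ahead of it and the grasp point (between the pads) lies 6 mm ahead of it (bot.tips_ahead is the distance from the TCP to the fingertips, in m); z points along the fingers, y is the direction in which the jaws open and shut (so a half turn about z gives the same grasp; the last joint's range is limited). The gripper opens to 87 mm and grips with 3 to 60 N. Pads are 19 mm wide; open, the fingers measure 117 mm over their backs; the gripper's body (75 mm by 190 mm) begins 51 mm behind the grasp point.
Start: joints at [56.201, 12.628, 87.462, -0, 79.91, -7.225], TCP at [0.28, 0.559, 0.248] pointing down, gripper open.
Joint ranges: [-170.65, 170.65], [-52.31, 119.04], [5.05, 147.46], [-71.25, 251.25], [11.57, 151.72], [-153.62, 153.62]. Speed limits (degrees/s): [147.25, 147.25, 172.46, 180, 180, 180].

INTERFACE

Orientations are given as [roll, pitch, yaw] about the fixed x, y, z axes, in that order (R = Rz(yaw) Ry(pitch) Rx(roll)).
In Python, from cell import telemetry, snapshot, bot, models gives the robot as it stands.
- The arm moves only by the tool jog_arm, never from a script. Its argument "deltas" is a list of rows, each an object of numbers: "tx", "ty", "tz": the shift along the world's x, y, z in mm; "yaw": the turn about the world's z in rad; "grip": the gripper command: -1 is fully open, 1 is shut, values between are in proportion. A call has 1 to 8 rows; each row shifts and turns the pose as measured when the row begins; what a row does not reach is not made up. A row lasts 1/12 s, in which the tool goes at most 41.7 mm and 7.16 degrees, less where a joint would pass 70% of its speed; a pose out of reach is approached as far as the arm can. A call is refused whole if a number of a shift passes 41.7 or a number of a turn 0.125, either way. A call with a gripper value outside its range is refused whole. The fingers move at their own pace and stop on an object; "grip_force" is the grip in N (left out, the last holds). Time passes only in rows, so rows that do not move let the fingers close. It gives the time, the measured TCP pose, the force and the opening at its end, in the units of the state.
- telemetry.observe(): the state, without advancing time (a new reading comes with each control period).
- snapshot(name): name is "scene" or "side" or "wrist"; returns a dict with "color" (384x512x3 uint8, red, green, blue), "z_map" (384x512 float32, m along the optical axis (not along the pixel's ray), 0 where there is no reading), "camera_matrix" (3x3 intrinsics, pixels), "world_from_camera" (4x4, takes a point from camera to world coordinates). Camera axes: x right, y down, z forward; pixel columns grow to the right and rows downward; lengths in m; the calibration is good to about 2 mm. A picture is of the moment at which its call begins.
- bot.job_done(): hands the job in, once; it reports no verdict.
Trained networks look in a picture, given as the dict that the camera call returned (one of the last four; its "shot" number tells which), for a name from the list of things; names that differ only in an ending like _2 or _b are one class to them, and where a whole thing is asked for, a point or a joint stands for the part that bears it (a point fixed in the world has none). Each returns a list of dicts, best first, with "confidence" (0 to 1); they miss things now and then, are a little off and sometimes report something else, mostly with a low value. They report only what shows in the picture. A call takes as long as a camera call.
- models.recognise(picture, thing): "at" ([x, y, z] in m, in the coordinates of the camera as it stood for that picture, good to about 4 mm: the middle of the surface that is visible of it).
- models.regions_of(picture, thing): "region" (384x512 bool, what is visible of it).
- models.landmark_of(picture, thing): "at" ([x, y, z] in m, in the coordinates of the camera as it stood for that picture, good to about 4 mm: a listed point, or the origin of a listed thing).
The state is a dict: "time": time; "qpos": joint angles; "qd": joint speeds; "tau": joint torques, N m; "tool_pos": TCP position; "tool_rot": TCP orientation; "wrist_force": force on the tool from outside, world axes, zero at the start; "wrist_torque": the same for the moment, N m; "finger_gap": opening from 0.0 (shut) to 1.0 (fully open).
Only numpy, scipy, OpenCV 4.12 (cv2) and the standard library are available. Lean on these libraries where they do the work, as an engineer would, in place of code of your own. Each camera call takes 0.05 s, during which the arm holds its last target. There are 200 camera calls.

## Working session

There is one attempt and no reset: what is moved stays moved. The work goes in short steps, Python scripts to look and compute and a tool call to move; the robot and the scene stay as the last step left them, time stands still between calls to the robot, and variables do not carry over. Pictures are saved under pics/ and viewed, about 8 in all and at most 12, crops included, and the job is handed in when it is done.

Besides the shell and the picture viewer there is one more tool, called after "Call:" as name(argument=value, ...), one argument or row to a line, values as JSON. jog_arm: Moves the arm, as the interface text tells. Its arguments: {"type":"object","properties":{"deltas":{"type":"array","items":{"type":"object","properties":{"tx":{"type":"number"},"ty":{"type":"number"},"tz":{"type":"number"},"yaw":{"type":"number"},"grip":{"type":"number"}}}},"grip_force":{"type":"number"}},"required":["deltas"]}

```bash
mkdir -p pics; cat > h.py <<'E'
import numpy as np,cv2
from cell import telemetry,snapshot,bot,models
def W(p,a):
    T=np.array(p["world_from_camera"]);return (T@np.r_[a,1])[:3]
def cloud(p):
    z=p["z_map"];K=np.array(p["camera_matrix"]);v,u=np.mgrid[:z.shape[0],:z.shape[1]]
    c=np.stack([(u-K[0,2])/K[0,0]*z,(v-K[1,2])/K[1,1]*z,z],-1)
    T=np.array(p["world_from_camera"]);w=c@T[:3,:3].T+T[:3,3];w[z==0]=np.nan;return w
def save(p,n): cv2.imwrite("pics/"+n,p["color"][:,:,::-1])
E
python3 - <<'E'
from h import *
np.set_printoptions(precision=4,suppress=True)
s=telemetry.observe();print(s,bot.tips_ahead)
ps={n:snapshot(n) for n in ("scene","side")}
cv2.imwrite("pics/a.png",cv2.resize(np.hstack([ps[n]["color"] for n in ps]),(800,300))[:,:,::-1])
for n,p in ps.items():
    for t in ["beaker_handle","beaker","counter_rim","counter","chamber","hinge","lid_edge","lid_center","balance","jar","wash_bottle","carton","cup","weight","calculator","notebooks"]:
        r=models.landmark_of(p,t)
        print(n,t,[(W(p,x["at"]),round(x["confidence"],2)) for x in r[:2]])
print(telemetry.observe()["time"])
E
```

```text
{'time': 0.0, 'qpos': array([56.2005, 12.6752, 87.527 , -0.0026, 79.91  , -7.2252]), 'qd': array([-0.0142, -0.0595, -0.0359,  0.0586, -0.0921, -0.0311]), 'tau': array([  0.0001, -49.4625, -38.7375,   0.0699,   0.0573,  -0.0002]), 'tool_pos': array([0.2793, 0.5585, 0.2464]), 'tool_rot': array([-179.8885,   -0.0116,  153.4261]), 'wrist_force': array([ 0.2115, -0.7492,  1.3779]), 'wrist_torque': array([0.008 , 0.0506, 0.049 ]), 'finger_gap': 1.002353472962554} 0.025
scene beaker_handle [(array([0.5189, 0.3039, 0.142 ]), 0.72), (array([ 0.7542,  0.2003, -0.0058]), 0.31)]
scene beaker [(array([0.5227, 0.3071, 0.0569]), 0.86), (array([ 0.5046, -0.0379,  0.0132]), 0.47)]
scene counter_rim [(array([ 0.4988, -0.0363,  0.1009]), 0.8), (array([0.7737, 0.0366, 0.0004]), 0.74)]
scene counter [(array([ 0.5039, -0.0328, -0.0021]), 0.89)]
scene chamber [(array([ 0.5058, -0.0415,  0.0148]), 0.78), (array([ 0.7556,  0.1991, -0.0059]), 0.61)]
scene hinge [(array([ 0.5165, -0.1483,  0.0998]), 0.77)]
scene lid_edge [(array([ 0.5323, -0.2137,  0.3026]), 0.64), (array([ 0.5306, -0.2006,  0.2026]), 0.3)]
sc
[... 1023 characters left out ...]
5, -0.1525,  0.1007]), 0.95)]
side lid_edge [(array([ 0.5273, -0.2157,  0.3057]), 0.78)]
side lid_center [(array([ 0.5296, -0.1957,  0.2013]), 0.89), (array([ 0.372 , -0.2225,  0.0011]), 0.26)]
side balance [(array([ 0.5   ,  0.302 , -0.0012]), 0.61), (array([ 0.79  , -0.1529, -0.0002]), 0.26)]
side jar [(array([ 0.777 ,  0.0385, -0.0031]), 0.95)]
side wash_bottle [(array([0.7532, 0.1992, 0.0034]), 0.89)]
side carton []
side cup [(array([ 0.4331, -0.3964,  0.0046]), 0.87), (array([0.5227, 0.3044, 0.0615]), 0.16)]
side weight [(array([ 0.6397,  0.1478, -0.0021]), 0.79)]
side calculator [(array([ 0.371 , -0.2246,  0.0002]), 0.61)]
side notebooks [(array([ 0.5721, -0.3909, -0.0002]), 0.57)]
1.7
```

View pics/a.png

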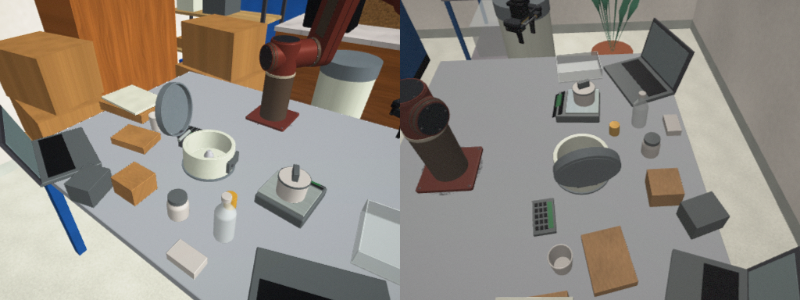

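```bash
python3 - <<'E'
from h import *
from scipy.optimize import least_squares
np.set_printoptions(precision=4,suppress=True)
for n in ("scene","side"):
    p=snapshot(n);w=cloud(p).reshape(-1,3);x,y,z=w.T
    m=(np.hypot(x-.52,y-.304)<.04)&(z>.15)&(z<.17);q=w[m];c=np.median(q[:,2])
    t=q[(q[:,2]>.156)]
    (cx,cy),sz,a=cv2.minAreaRect((t[:,:2]*1000).astype(np.float32));print(n,"handle",len(t),t.mean(0),cx,cy,sz,a,t[:,2].max())
    u,s,v=np.linalg.svd(t[:,:2]-t[:,:2].mean(0),full_matrices=False);print(np.degrees(np.arctan2(v[0,1],v[0,0])))
    r=np.hypot(x-.505,y+.037)
    m=(r<.115)&(r>.075)&(abs(z-.1)<.004);q=w[m]
    f=least_squares(lambda k:np.hypot(q[:,0]-k[0],q[:,1]-k[1])-np.clip(np.hypot(q[:,0]-k[0],q[:,1]-k[1]),.087,.102),[.505,-.037]);print("rim",len(q),f.x,f.cost)
    cc=f.x
    m=(np.hypot(x-cc[0],y-cc[1])<.045)&(z>.025)&(z<.075);q=w[m];print("stub",len(q),q.mean(0) if len(q) else 0)
    t=q[q[:,2]>.058] if len(q) else q
    if len(t):print("top",len(t),t.mean(0),t.min(0),t.max(0))
    # taper/cyl fit: radius by height
    if len(q)>20:
        R=lambda h:np.where(h<.039,.02,np.interp(h,[.039,.061],[.02,.008]))
        k=q[q[:,2]<.059];f=least_squares(lambda o:np.hypot(k[:,0]-o[0],k[:,1]-o[1])-R(k[:,2]),cc,loss="soft_l1",f_scale=.002);print("stubfit",f.x,f.cost,len(k))
    # lid: points near
    m=(abs(x-.53)<.13)&(y<-.14)&(y>-.3)&(z>.12)&(z<.33);q=w[m];
    if len(q)>50:
        u,s,v=np.linalg.svd(q-q.mean(0),full_matrices=False);print("lid n",v[2],q.mean(0),s/len(q)**.5)
    if n=="scene":
        im=p["color"];save(p,"b.png")
E
```

```text
scene handle 97 [0.5251 0.3056 0.1581] 523.7357177734375 305.370361328125 (50.22066879272461, 18.149776458740234) 22.055313110351562 0.16051479775603938
23.856156536618542
rim 629 [ 0.5071 -0.0405] 0.0008842123734798419
stub 102 [ 0.5064 -0.0344  0.0477]
top 13 [ 0.5021 -0.0382  0.0593] [ 0.4927 -0.0449  0.0581] [ 0.5116 -0.0296  0.0614]
stubfit [ 0.4988 -0.0407] 0.00017078995078777723 95
lid n [ 0.1363 -0.975  -0.1753] [ 0.5291 -0.1854  0.2124] [0.0605 0.05   0.0075]
side handle 63 [0.5216 0.3024 0.159 ] 522.1425170898438 303.26953125 (50.80221176147461, 21.298004150390625) 16.94530487060547 0.16242121668732068
-158.38144812753947
rim 417 [ 0.5038 -0.039 ] 8.503651353284886e-06
stub 0 0
lid n [ 0.1309 -0.9858 -0.1054] [ 0.5243 -0.2017  0.2373] [0.0531 0.0517 0.0072]
```

Call:
jog_arm(
  deltas=[
    {"tx": 28,"ty": -29,"yaw": 0.105,"grip": -1},
    {"tx": 28,"ty": -29,"yaw": 0.105,"grip": -1},
    {"tx": 28,"ty": -29,"yaw": 0.105,"grip": -1},
    {"tx": 28,"ty": -29,"yaw": 0.105,"grip": -1},
    {"tx": 28,"ty": -29,"yaw": 0.105,"grip": -1},
    {"tx": 28,"ty": -29,"yaw": 0.105,"grip": -1},
    {"tx": 28,"ty": -29,"yaw": 0.105,"grip": -1},
    {"tx": 28,"ty": -29,"yaw": 0.105,"grip": -1},
  ],
  grip_force=30,
)

```text
$.deltas[0]: bad value
```

Call:
jog_arm(
  deltas=[
    {"tx": 28,"ty": -29,"tz": 0,"yaw": 0.105,"grip": -1},
    {"tx": 28,"ty": -29,"tz": 0,"yaw": 0.105,"grip": -1},
    {"tx": 28,"ty": -29,"tz": 0,"yaw": 0.105,"grip": -1},
    {"tx": 28,"ty": -29,"tz": 0,"yaw": 0.105,"grip": -1},
    {"tx": 28,"ty": -29,"tz": 0,"yaw": 0.105,"grip": -1},
    {"tx": 28,"ty": -29,"tz": 0,"yaw": 0.105,"grip": -1},
    {"tx": 28,"ty": -29,"tz": 0,"yaw": 0.105,"grip": -1},
    {"tx": 28,"ty": -29,"tz": 0,"yaw": 0.105,"grip": -1},
  ],
  grip_force=30,
)

```text
time: 2.47
tool_pos: [0.5031, 0.324, 0.2485]
tool_rot: [179.8, -0.0, -155.6]
wrist_force: [0.0, 0.8, -0.1]
finger_gap: 1.001
```

Call:
jog_arm(
  deltas=[
    {"tx": 20,"ty": -20,"tz": -15,"yaw": -0.04,"grip": -1},
    {"tx": 0,"ty": 0,"tz": -10,"yaw": 0,"grip": -1},
    {"tx": 0,"ty": 0,"tz": 0,"yaw": 0,"grip": -1},
  ],
)

```text
time: 2.72
tool_pos: [0.5304, 0.2959, 0.2241]
tool_rot: [180.0, 0.2, -158.0]
wrist_force: [-0.1, 0.7, -0.2]
finger_gap: 1.004
```

```bash
python3 - <<'E'
from h import *
np.set_printoptions(precision=4,suppress=True)
s=telemetry.observe();print(s["tool_pos"],s["tool_rot"],s["time"])
p=snapshot("wrist");save(p,"w1.png");w=cloud(p).reshape(-1,3)
m=(np.hypot(w[:,0]-.523,w[:,1]-.304)<.045)&(w[:,2]>.152)&(w[:,2]<.168);t=w[m]
print(len(t),t.mean(0),cv2.minAreaRect((t[:,:2]*1000).astype(np.float32)))
print([(W(p,x["at"]),x["confidence"]) for x in models.landmark_of(p,"beaker_handle")])
E
```

```text
[0.5304 0.2959 0.2241] [ 179.9609    0.2094 -158.0265] 2.7167
1729 [0.5211 0.304  0.1605] ((522.211669921875, 304.81756591796875), (48.86521530151367, 18.117950439453125), 22.11417007446289)
[(array([0.5252, 0.3056, 0.1455]), 0.67)]
```

View pics/w1.png

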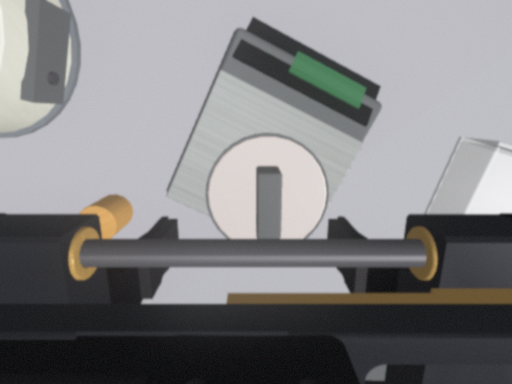

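The wrist view shows the grey bar handle at about (268,205), lying parallel to the pads between the open jaws. Its fit (522, 305 mm, yaw 22°) agrees with the earlier measurements.

Call:
jog_arm(
  deltas=[
    {"tx": -8,"ty": 8.5,"tz": 0,"yaw": 0,"grip": -1},
    {"tx": 0,"ty": 0,"tz": -25,"yaw": 0,"grip": -1},
    {"tx": 0,"ty": 0,"tz": -20,"yaw": 0,"grip": -1},
    {"tx": 0,"ty": 0,"tz": -12,"yaw": 0,"grip": -1},
    {"tx": 0,"ty": 0,"tz": -4,"yaw": 0,"grip": -1},
    {"tx": 0,"ty": 0,"tz": 0,"yaw": 0,"grip": -1},
  ],
)

```text
time: 3.32
tool_pos: [0.5166, 0.3167, 0.1687]
tool_rot: [179.8, 0.7, -157.4]
wrist_force: [0.2, 0.3, 0.9]
finger_gap: 0.995
```

Call:
jog_arm(
  deltas=[
    {"tx": 0,"ty": 0,"tz": 0,"yaw": 0,"grip": -1},
    {"tx": 0,"ty": 0,"tz": 0,"yaw": 0,"grip": -1},
  ],
)

```text
time: 3.48
tool_pos: [0.5159, 0.3184, 0.17]
tool_rot: [179.8, 0.8, -157.2]
wrist_force: [0.9, 0.2, 0.1]
finger_gap: 0.999
```

Call:
jog_arm(
  deltas=[
    {"tx": 5,"ty": -11,"tz": -8,"yaw": 0,"grip": -1},
    {"tx": 0,"ty": 0,"tz": 0,"yaw": 0,"grip": -1},
    {"tx": 0,"ty": 0,"tz": 0,"yaw": 0,"grip": -1},
  ],
)

```text
time: 3.73
tool_pos: [0.5228, 0.3073, 0.1643]
tool_rot: [179.8, 1.1, -157.2]
wrist_force: [0.5, 0.0, -0.6]
finger_gap: 1.001
```

Call:
jog_arm(
  deltas=[
    {"tx": 0,"ty": -2,"tz": -5,"yaw": 0,"grip": -1},
    {"tx": 0,"ty": 0,"tz": 0,"yaw": 0,"grip": -1},
    {"tx": 0,"ty": 0,"tz": 0,"yaw": 0,"grip": -1},
  ],
)

```text
time: 3.98
tool_pos: [0.5238, 0.3042, 0.1595]
tool_rot: [179.8, 1.1, -157.3]
wrist_force: [-0.8, 0.1, 0.9]
finger_gap: 1.0
```

Call:
jog_arm(
  deltas=[
    {"tx": 0,"ty": 0,"tz": 0,"yaw": 0,"grip": 1},
    {"tx": 0,"ty": 0,"tz": 0,"yaw": 0,"grip": 1},
    {"tx": 0,"ty": 0,"tz": 0,"yaw": 0,"grip": 1},
    {"tx": 0,"ty": 0,"tz": 0,"yaw": 0,"grip": 1},
    {"tx": 0,"ty": 0,"tz": 0,"yaw": 0,"grip": 1},
    {"tx": 0,"ty": 0,"tz": 0,"yaw": 0,"grip": 1},
  ],
  grip_force=35,
)

```text
time: 4.48
tool_pos: [0.5239, 0.3042, 0.1596]
tool_rot: [179.8, 1.1, -157.3]
wrist_force: [0.3, -0.0, -0.2]
finger_gap: 0.631
```

Call:
jog_arm(
  deltas=[
    {"tx": 0,"ty": 0,"tz": 0,"yaw": 0,"grip": 1},
    {"tx": 0,"ty": 0,"tz": 0,"yaw": 0,"grip": 1},
    {"tx": 0,"ty": 0,"tz": 0,"yaw": 0,"grip": 1},
    {"tx": 0,"ty": 0,"tz": 0,"yaw": 0,"grip": 1},
    {"tx": 0,"ty": 0,"tz": 0,"yaw": 0,"grip": 1},
    {"tx": 0,"ty": 0,"tz": 0,"yaw": 0,"grip": 1},
    {"tx": 0,"ty": 0,"tz": 0,"yaw": 0,"grip": 1},
  ],
)

```text
time: 5.07
tool_pos: [0.5237, 0.3047, 0.1596]
tool_rot: [179.7, 1.1, -157.3]
wrist_force: [-0.6, 0.8, 0.2]
finger_gap: 0.205
```

Call:
jog_arm(
  deltas=[
    {"tx": 0,"ty": 0,"tz": 0,"yaw": 0,"grip": 1},
    {"tx": 0,"ty": 0,"tz": 0,"yaw": 0,"grip": 1},
    {"tx": 0,"ty": 0,"tz": 0,"yaw": 0,"grip": 1},
  ],
)

```text
time: 5.32
tool_pos: [0.5237, 0.3047, 0.1596]
tool_rot: [179.8, 1.2, -157.3]
wrist_force: [-0.3, 0.5, -0.5]
finger_gap: 0.205
```

Call:
jog_arm(
  deltas=[
    {"tx": 0,"ty": 0,"tz": 6,"yaw": 0,"grip": 1},
    {"tx": 0,"ty": 0,"tz": 12,"yaw": 0,"grip": 1},
    {"tx": 0,"ty": 0,"tz": 20,"yaw": 0,"grip": 1},
    {"tx": 0,"ty": 0,"tz": 20,"yaw": 0,"grip": 1},
    {"tx": 0,"ty": 0,"tz": 20,"yaw": 0,"grip": 1},
    {"tx": 0,"ty": 0,"tz": 0,"yaw": 0,"grip": 1},
    {"tx": 0,"ty": 0,"tz": 0,"yaw": 0,"grip": 1},
  ],
)

```text
time: 5.9
tool_pos: [0.5201, 0.3026, 0.2393]
tool_rot: [179.8, 0.6, -157.3]
wrist_force: [-0.1, -1.1, -4.1]
finger_gap: 0.205
```

Call:
jog_arm(
  deltas=[
    {"tx": -1,"ty": -15,"tz": 0,"yaw": -0.06,"grip": 1},
    {"tx": -1,"ty": -22,"tz": 0,"yaw": -0.12,"grip": 1},
    {"tx": -1,"ty": -22,"tz": 0,"yaw": -0.12,"grip": 1},
    {"tx": -1,"ty": -22,"tz": 0,"yaw": -0.12,"grip": 1},
    {"tx": -1,"ty": -22,"tz": 0,"yaw": -0.12,"grip": 1},
    {"tx": -1,"ty": -22,"tz": 0,"yaw": -0.12,"grip": 1},
    {"tx": -1,"ty": -22,"tz": 0,"yaw": -0.12,"grip": 1},
    {"tx": -1,"ty": -22,"tz": 0,"yaw": -0.12,"grip": 1},
  ],
)

```text
time: 6.57
tool_pos: [0.5062, 0.1305, 0.2299]
tool_rot: [180.0, 0.0, 149.5]
wrist_force: [-0.5, -0.7, -4.8]
finger_gap: 0.203
```

Call:
jog_arm(
  deltas=[
    {"tx": -1,"ty": -20,"tz": 0,"yaw": -0.12,"grip": 1},
    {"tx": -1,"ty": -20,"tz": 0,"yaw": -0.12,"grip": 1},
    {"tx": -1,"ty": -15,"tz": 0,"yaw": -0.12,"grip": 1},
    {"tx": -1,"ty": -12,"tz": 0,"yaw": -0.12,"grip": 1},
    {"tx": -1,"ty": -8,"tz": 0,"yaw": -0.12,"grip": 1},
    {"tx": 0,"ty": 0,"tz": 0,"yaw": -0.06,"grip": 1},
    {"tx": 0,"ty": 0,"tz": 0,"yaw": 0,"grip": 1},
    {"tx": 0,"ty": 0,"tz": 0,"yaw": 0,"grip": 1},
  ],
)

```text
time: 7.23
tool_pos: [0.494, 0.0461, 0.2187]
tool_rot: [-179.2, -0.3, 109.5]
wrist_force: [-0.2, -0.2, -2.2]
finger_gap: 0.204
```

Call:
jog_arm(
  deltas=[
    {"tx": 1,"ty": -18,"tz": 3,"yaw": -0.05,"grip": 1},
    {"tx": 2,"ty": -18,"tz": 3,"yaw": -0.05,"grip": 1},
    {"tx": 2,"ty": -18,"tz": 2,"yaw": -0.05,"grip": 1},
    {"tx": 2,"ty": -12,"tz": 2,"yaw": -0.04,"grip": 1},
    {"tx": 0,"ty": -6,"tz": 0,"yaw": 0,"grip": 1},
    {"tx": 0,"ty": 0,"tz": 0,"yaw": 0,"grip": 1},
    {"tx": 0,"ty": 0,"tz": 0,"yaw": 0,"grip": 1},
  ],
)

```text
time: 7.82
tool_pos: [0.4989, -0.0255, 0.2249]
tool_rot: [-178.9, -0.6, 99.2]
wrist_force: [-0.0, -0.1, -3.6]
finger_gap: 0.206
```

```bash
python3 - <<'E'
from h import *
np.set_printoptions(precision=4,suppress=True)
s=telemetry.observe();print(s["tool_pos"],s["tool_rot"],s["time"],s["wrist_force"])
p=snapshot("scene");q=snapshot("side")
cv2.imwrite("pics/c.png",np.hstack([p["color"][100:300,150:400],q["color"][100:300,150:400]])[:,:,::-1])
for a in (p,q):
  w=cloud(a).reshape(-1,3)
  for r in (models.regions_of(a,"beaker"),):
    if r: c=w[r[0]["region"].ravel()];print(r[0]["confidence"],np.nanmin(c,0),np.nanmax(c,0))
  print([(W(a,x["at"]),x["confidence"]) for x in models.landmark_of(a,"beaker")[:2]])
E
```

```text
[ 0.4989 -0.0255  0.2249] [-178.861    -0.5719   99.1742] 7.8167 [-0.029  -0.1046 -3.6152]
0.61 [ 0.1585 -0.2109 -0.0013] [0.5495 0.0265 0.2255]
[(array([ 0.4963, -0.0166,  0.1249]), 0.74)]
0.67 [ 0.4424 -0.1929 -0.0029] [0.5517 0.1802 0.3099]
[(array([ 0.4968, -0.0236,  0.1255]), 0.8), (array([ 0.5035, -0.0354,  0.0999]), 0.44)]
```

View pics/c.png

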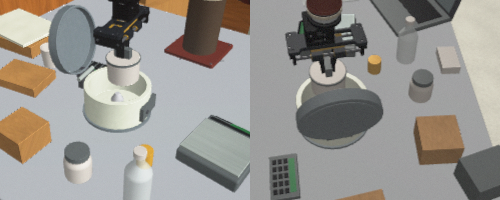

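Call:
jog_arm(
  deltas=[
    {"tx": 1,"ty": -10,"tz": 0,"yaw": -0.02,"grip": 1},
    {"tx": 0,"ty": -3,"tz": 0,"yaw": 0,"grip": 1},
    {"tx": 0,"ty": 0,"tz": -8,"yaw": 0,"grip": 1},
    {"tx": 0,"ty": 0,"tz": -10,"yaw": 0,"grip": 1},
    {"tx": 0,"ty": 0,"tz": -8,"yaw": 0,"grip": 1},
    {"tx": 0,"ty": 0,"tz": 0,"yaw": 0,"grip": 1},
    {"tx": 0,"ty": 0,"tz": 0,"yaw": 0,"grip": 1},
  ],
)

```text
time: 8.7
tool_pos: [0.4996, -0.0389, 0.1956]
tool_rot: [-178.8, -0.6, 98.0]
wrist_force: [0.2, 0.3, -3.1]
finger_gap: 0.206
```

Call:
jog_arm(
  deltas=[
    {"tx": 1,"ty": -2,"tz": 0,"yaw": 0,"grip": 1},
    {"tx": 0,"ty": 0,"tz": -6,"yaw": 0,"grip": 1},
    {"tx": 0,"ty": 0,"tz": -8,"yaw": 0,"grip": 1},
    {"tx": 0,"ty": 0,"tz": -6,"yaw": 0,"grip": 1},
    {"tx": 0,"ty": 0,"tz": -3,"yaw": 0,"grip": 1},
    {"tx": 0,"ty": 0,"tz": 0,"yaw": 0,"grip": 1},
    {"tx": 0,"ty": 0,"tz": 0,"yaw": 0,"grip": 1},
  ],
)

```text
time: 9.28
tool_pos: [0.5003, -0.0407, 0.1695]
tool_rot: [-178.8, -0.6, 98.0]
wrist_force: [0.1, 0.1, -3.3]
finger_gap: 0.2
```

Call:
jog_arm(
  deltas=[
    {"tx": 0,"ty": 0,"tz": -3,"yaw": 0,"grip": 1},
    {"tx": 0,"ty": 0,"tz": -3,"yaw": 0,"grip": 1},
    {"tx": 0,"ty": 0,"tz": -3,"yaw": 0,"grip": 1},
    {"tx": 0,"ty": 0,"tz": -2,"yaw": 0,"grip": 1},
    {"tx": 0,"ty": 0,"tz": 0,"yaw": 0,"grip": 1},
  ],
)

```text
time: 9.7
tool_pos: [0.5008, -0.0408, 0.1581]
tool_rot: [-178.8, -0.6, 98.0]
wrist_force: [-0.2, 0.2, -3.5]
finger_gap: 0.2
```

Call:
jog_arm(
  deltas=[
    {"tx": 0,"ty": 0,"tz": -2,"yaw": 0,"grip": 1},
    {"tx": 0,"ty": 0,"tz": -2,"yaw": 0,"grip": 1},
    {"tx": 0,"ty": 0,"tz": 0,"yaw": 0,"grip": 1},
  ],
)

```text
time: 9.95
tool_pos: [0.5009, -0.0408, 0.1538]
tool_rot: [-178.9, -0.6, 98.0]
wrist_force: [0.1, 0.6, -4.5]
finger_gap: 0.203
```

Call:
jog_arm(
  deltas=[
    {"tx": 0,"ty": 0,"tz": -2,"yaw": 0,"grip": 1},
    {"tx": 0,"ty": 0,"tz": -2,"yaw": 0,"grip": 1},
    {"tx": 0,"ty": 0,"tz": 0,"yaw": 0,"grip": 1},
  ],
)

```text
time: 10.2
tool_pos: [0.5011, -0.0408, 0.1495]
tool_rot: [-178.9, -0.6, 98.0]
wrist_force: [0.2, 0.1, -3.9]
finger_gap: 0.203
```

No contact, already 11 mm below the stub's top: the stub is in the recess mouth.

Call:
jog_arm(
  deltas=[
    {"tx": 0,"ty": 0,"tz": -2,"yaw": 0,"grip": 1},
    {"tx": 0,"ty": 0,"tz": -2,"yaw": 0,"grip": 1},
    {"tx": 0,"ty": 0,"tz": 0,"yaw": 0,"grip": 1},
  ],
)

```text
time: 10.45
tool_pos: [0.5011, -0.0408, 0.1452]
tool_rot: [-178.9, -0.6, 98.0]
wrist_force: [-0.1, -0.6, -4.1]
finger_gap: 0.206
```

Call:
jog_arm(
  deltas=[
    {"tx": 0,"ty": 0,"tz": -2,"yaw": 0,"grip": 1},
    {"tx": 0,"ty": 0,"tz": -1,"yaw": 0,"grip": 1},
    {"tx": 0,"ty": 0,"tz": 0,"yaw": 0,"grip": 1},
  ],
)

```text
time: 10.7
tool_pos: [0.5011, -0.0408, 0.1418]
tool_rot: [-178.9, -0.6, 98.0]
wrist_force: [0.7, 0.6, -2.7]
finger_gap: 0.205
```

Call:
jog_arm(
  deltas=[
    {"tx": 0,"ty": 0,"tz": -2,"yaw": 0,"grip": 1},
    {"tx": 0,"ty": 0,"tz": -1,"yaw": 0,"grip": 1},
    {"tx": 0,"ty": 0,"tz": 0,"yaw": 0,"grip": 1},
  ],
)

```text
time: 10.95
tool_pos: [0.5014, -0.0413, 0.1388]
tool_rot: [-178.9, -0.5, 98.0]
wrist_force: [1.1, -1.4, -4.6]
finger_gap: 0.207
```

Call:
jog_arm(
  deltas=[
    {"tx": 0.4,"ty": -0.6,"tz": -1,"yaw": 0,"grip": 1},
    {"tx": 0,"ty": 0,"tz": -1,"yaw": 0,"grip": 1},
    {"tx": 0,"ty": 0,"tz": 0,"yaw": 0,"grip": 1},
  ],
)

```text
time: 11.2
tool_pos: [0.5019, -0.0418, 0.1366]
tool_rot: [-178.9, -0.5, 98.0]
wrist_force: [-0.1, 0.1, -3.2]
finger_gap: 0.206
```

Call:
jog_arm(
  deltas=[
    {"tx": 0,"ty": 0,"tz": -1.5,"yaw": 0,"grip": 1},
    {"tx": 0,"ty": 0,"tz": -1.5,"yaw": 0,"grip": 1},
    {"tx": 0,"ty": 0,"tz": 0,"yaw": 0,"grip": 1},
  ],
)

```text
time: 11.45
tool_pos: [0.5018, -0.0417, 0.1332]
tool_rot: [-178.9, -0.5, 98.0]
wrist_force: [0.1, -0.8, -3.4]
finger_gap: 0.206
```

Past the taper, forces low. Continue down.

Call:
jog_arm(
  deltas=[
    {"tx": 0,"ty": 0,"tz": -2,"yaw": 0,"grip": 1},
    {"tx": 0,"ty": 0,"tz": -2,"yaw": 0,"grip": 1},
    {"tx": 0,"ty": 0,"tz": -2,"yaw": 0,"grip": 1},
    {"tx": 0,"ty": 0,"tz": 0,"yaw": 0,"grip": 1},
  ],
)

```text
time: 11.78
tool_pos: [0.5018, -0.0416, 0.1265]
tool_rot: [-178.9, -0.5, 98.0]
wrist_force: [-0.5, 0.3, -4.0]
finger_gap: 0.204
```

Call:
jog_arm(
  deltas=[
    {"tx": 0,"ty": 0,"tz": -2,"yaw": 0,"grip": 1},
    {"tx": 0,"ty": 0,"tz": -2,"yaw": 0,"grip": 1},
    {"tx": 0,"ty": 0,"tz": -1,"yaw": 0,"grip": 1},
    {"tx": 0,"ty": 0,"tz": 0,"yaw": 0,"grip": 1},
  ],
)

```text
time: 12.12
tool_pos: [0.5017, -0.0416, 0.1208]
tool_rot: [-178.9, -0.5, 98.0]
wrist_force: [-0.8, 0.2, -2.7]
finger_gap: 0.205
```

Call:
jog_arm(
  deltas=[
    {"tx": 0,"ty": 0,"tz": -1.5,"yaw": 0,"grip": 1},
    {"tx": 0,"ty": 0,"tz": -1.5,"yaw": 0,"grip": 1},
    {"tx": 0,"ty": 0,"tz": 0,"yaw": 0,"grip": 1},
  ],
)

```text
time: 12.37
tool_pos: [0.5018, -0.0417, 0.1175]
tool_rot: [-178.9, -0.5, 98.0]
wrist_force: [0.7, -0.2, -4.1]
finger_gap: 0.203
```

Call:
jog_arm(
  deltas=[
    {"tx": 0,"ty": 0,"tz": -1,"yaw": 0,"grip": 1},
    {"tx": 0,"ty": 0,"tz": -1,"yaw": 0,"grip": 1},
    {"tx": 0,"ty": 0,"tz": 0,"yaw": 0,"grip": 1},
  ],
)

```text
time: 12.62
tool_pos: [0.5019, -0.0416, 0.1158]
tool_rot: [-178.9, -0.5, 98.0]
wrist_force: [-0.6, -0.6, -2.0]
finger_gap: 0.202
```

Call:
jog_arm(
  deltas=[
    {"tx": 0,"ty": 0,"tz": -1,"yaw": 0,"grip": 1},
    {"tx": 0,"ty": 0,"tz": -1,"yaw": 0,"grip": 1},
  ],
)

```text
time: 12.78
tool_pos: [0.5021, -0.0414, 0.1156]
tool_rot: [-178.9, -0.6, 98.0]
wrist_force: [-5.8, 2.0, 8.4]
finger_gap: 0.207
```

Call:
jog_arm(
  deltas=[
    {"tx": 0,"ty": 0,"tz": -1,"yaw": 0,"grip": 1},
    {"tx": 0,"ty": 0,"tz": 0,"yaw": 0,"grip": 1},
  ],
)

```text
time: 12.95
tool_pos: [0.5022, -0.0415, 0.116]
tool_rot: [-178.9, -0.5, 98.0]
wrist_force: [0.4, -0.8, -3.6]
finger_gap: 0.207
```

Call:
jog_arm(
  deltas=[
    {"tx": 0,"ty": 0,"tz": 0,"yaw": 0,"grip": -1},
    {"tx": 0,"ty": 0,"tz": 0,"yaw": 0,"grip": -1},
    {"tx": 0,"ty": 0,"tz": 0,"yaw": 0,"grip": -1},
    {"tx": 0,"ty": 0,"tz": 0,"yaw": 0,"grip": -1},
    {"tx": 0,"ty": 0,"tz": 0,"yaw": 0,"grip": -1},
    {"tx": 0,"ty": 0,"tz": 0,"yaw": 0,"grip": -1},
  ],
)

```text
time: 13.45
tool_pos: [0.5043, -0.0419, 0.1174]
tool_rot: [-179.2, -0.4, 98.0]
wrist_force: [-0.8, 0.0, 0.1]
finger_gap: 0.57
```

Call:
jog_arm(
  deltas=[
    {"tx": 0,"ty": 0,"tz": 8,"yaw": 0,"grip": -1},
    {"tx": 0,"ty": 0,"tz": 16,"yaw": 0,"grip": -1},
    {"tx": 0,"ty": 0,"tz": 25,"yaw": 0,"grip": -1},
    {"tx": 0,"ty": 0,"tz": 25,"yaw": 0,"grip": -1},
    {"tx": 0,"ty": 10,"tz": 25,"yaw": 0,"grip": -1},
    {"tx": 0,"ty": 10,"tz": 20,"yaw": 0,"grip": -1},
    {"tx": 0,"ty": 0,"tz": 0,"yaw": 0,"grip": -1},
  ],
)

```text
time: 14.03
tool_pos: [0.5019, -0.0212, 0.2428]
tool_rot: [-179.0, -0.5, 97.9]
wrist_force: [1.0, 0.1, 1.2]
finger_gap: 0.991
```

```bash
python3 - <<'E'
from h import *
np.set_printoptions(precision=4,suppress=True)
s=telemetry.observe();print(s["tool_pos"],s["tool_rot"],s["time"],s["wrist_force"],s["qpos"])
p=snapshot("scene");q=snapshot("side");r=snapshot("wrist")
cv2.imwrite("pics/d.png",np.hstack([p["color"][60:300,120:370],q["color"][60:300,150:400],cv2.resize(r["color"],(300,240))])[:,:,::-1])
for a in (p,q,r):
  for t in ("beaker_handle","counter_rim","hinge","lid_edge","lid_center"):
    print(t,[(W(a,x["at"]),x["confidence"]) for x in models.landmark_of(a,t)[:1]])
  w=cloud(a).reshape(-1,3)
  m=(np.hypot(w[:,0]-.502,w[:,1]+.041)<.035)&(w[:,2]>.1)&(w[:,2]<.125);t=w[m]
  if len(t)>20:print("handle top",len(t),np.median(t,0),cv2.minAreaRect((t[:,:2]*1000).astype(np.float32)))
E
```

```text
[ 0.5019 -0.0212  0.2428] [-178.9937   -0.5485   97.9413] 14.0333 [1.0492 0.0697 1.21  ] [-11.5338  -3.2923 104.9052   0.1846  79.5188 -19.5153]
beaker_handle [(array([ 0.5016, -0.0378,  0.0984]), 0.88)]
counter_rim [(array([ 0.503 , -0.0323,  0.0986]), 0.72)]
hinge [(array([ 0.5172, -0.1478,  0.0991]), 0.59)]
lid_edge [(array([ 0.5289, -0.2135,  0.3014]), 0.89)]
lid_center [(array([ 0.5279, -0.1993,  0.2036]), 0.86)]
handle top 113 [ 0.5065 -0.0357  0.1108] ((500.56036376953125, -37.25749969482422), (22.071611404418945, 49.72832107543945), 4.990220069885254)
beaker_handle [(array([ 0.4996, -0.0396,  0.0983]), 0.5)]
counter_rim [(array([ 0.5045, -0.0383,  0.1007]), 0.84)]
hinge [(array([ 0.5231, -0.1517,  0.0991]), 0.93)]
lid_edge [(array([ 0.5278, -0.2183,  0.3071]), 0.66)]
lid_center [(array([ 0.5286, -0.1942,  0.2008]), 0.72)]
beaker_handle [(array([ 0.5017, -0.0388,  0.0188]), 0.7)]
counter_rim []
hinge [(array([ 0.5193, -0.1467,  0.1003]), 0.67)]
lid_edge []
lid_center []
handle top 1063 [ 0.5003 -0.036   0.1158] ((500.3157653808594, -38.78278350830078), (17.675264358520508, 49.89311981201172), 8.263076782226562)
```

View pics/d.png

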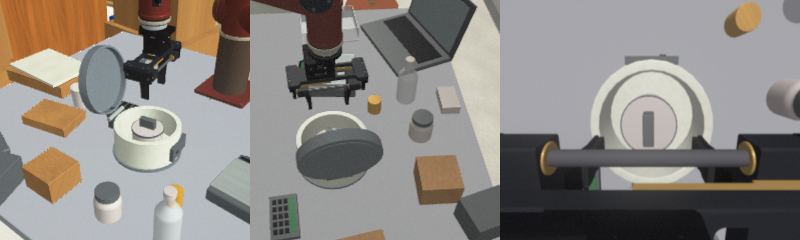

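Call:
jog_arm(
  deltas=[
    {"tx": 0,"ty": 0,"tz": 20,"yaw": 0,"grip": 1},
    {"tx": 0,"ty": 0,"tz": 30,"yaw": 0,"grip": 1},
    {"tx": 0,"ty": 0,"tz": 30,"yaw": 0,"grip": 1},
    {"tx": 0,"ty": 0,"tz": 30,"yaw": 0,"grip": 1},
    {"tx": 0,"ty": 0,"tz": 15,"yaw": 0,"grip": 1},
    {"tx": 0,"ty": 0,"tz": 0,"yaw": 0,"grip": 1},
    {"tx": 0,"ty": 0,"tz": 0,"yaw": 0,"grip": 1},
  ],
)

```text
time: 15.52
tool_pos: [0.4969, -0.0212, 0.3655]
tool_rot: [-178.3, -0.7, 97.9]
wrist_force: [0.2, 0.6, -0.8]
finger_gap: 0.552
```

```bash
python3 - <<'E'
from h import *
np.set_printoptions(precision=4,suppress=True)
s=telemetry.observe();print(s["tool_pos"],s["tool_rot"],s["time"],s["qpos"],s["finger_gap"])
r=snapshot("wrist");print(np.array(r["world_from_camera"]))
E
```

```text
[ 0.4969 -0.0212  0.3655] [-178.3017   -0.7498   97.9023] 15.5167 [-11.6243  -6.665   95.0448   0.1391  93.4714 -19.5315] 0.5521011037936657
[[ 0.9901  0.1406  0.0038  0.4921]
 [ 0.1375 -0.9616 -0.2375  0.0443]
 [-0.0297  0.2356 -0.9714  0.5043]
 [ 0.      0.      0.      1.    ]]
```

Call:
jog_arm(
  deltas=[
    {"tx": 3,"ty": -15,"tz": 18,"yaw": 0,"grip": 1},
    {"tx": 4,"ty": -25,"tz": 5,"yaw": 0,"grip": 1},
    {"tx": 4,"ty": -25,"tz": 2,"yaw": 0,"grip": 1},
    {"tx": 5,"ty": -25,"tz": 2,"yaw": 0,"grip": 1},
    {"tx": 5,"ty": -25,"tz": 2,"yaw": 0,"grip": 1},
    {"tx": 5,"ty": -25,"tz": 2,"yaw": 0,"grip": 1},
    {"tx": 5,"ty": -25,"tz": 2,"yaw": 0,"grip": 1},
    {"tx": 5,"ty": -20,"tz": 2,"yaw": 0,"grip": 1},
  ],
)

```text
time: 16.23
tool_pos: [0.5291, -0.2079, 0.3855]
tool_rot: [-177.2, -1.5, 98.4]
wrist_force: [-0.2, 0.8, 0.0]
finger_gap: 0.014
```

Call:
jog_arm(
  deltas=[
    {"tx": 4,"ty": -20,"tz": 2,"yaw": 0,"grip": 1},
    {"tx": 2,"ty": -12,"tz": 1,"yaw": 0,"grip": 1},
    {"tx": 0,"ty": 0,"tz": 0,"yaw": 0,"grip": 1},
    {"tx": 0,"ty": 0,"tz": 0,"yaw": 0,"grip": 1},
  ],
)

```text
time: 16.57
tool_pos: [0.5335, -0.2445, 0.3794]
tool_rot: [-176.7, -1.9, 98.1]
wrist_force: [-0.7, -0.7, 0.0]
finger_gap: 0.004
```

Call:
jog_arm(
  deltas=[
    {"tx": 2,"ty": -15,"tz": 0,"yaw": 0,"grip": 1},
    {"tx": 1,"ty": -8,"tz": 0,"yaw": 0,"grip": 1},
    {"tx": 0,"ty": 0,"tz": -15,"yaw": 0,"grip": 1},
    {"tx": 0,"ty": 0,"tz": -22,"yaw": 0,"grip": 1},
    {"tx": 0,"ty": 0,"tz": -22,"yaw": 0,"grip": 1},
    {"tx": 0,"ty": 0,"tz": -12,"yaw": 0,"grip": 1},
    {"tx": 0,"ty": 0,"tz": 0,"yaw": 0,"grip": 1},
    {"tx": 0,"ty": 0,"tz": 0,"yaw": 0,"grip": 1},
  ],
)

```text
time: 17.23
tool_pos: [0.5372, -0.2661, 0.3063]
tool_rot: [-176.7, -1.9, 98.4]
wrist_force: [-0.3, 0.3, -0.0]
finger_gap: 0.01
```

```bash
cat > lid.py <<'E'
from h import *
def theta(p,hx=(.521,-.150),yaw=8.2):
    c=np.radians(yaw);w=cloud(p).reshape(-1,3);w=w[~np.isnan(w[:,0])]
    d=w-np.r_[hx,.1];x=d[:,0]*np.cos(c)+d[:,1]*np.sin(c);u=-d[:,0]*np.sin(c)+d[:,1]*np.cos(c)
    return x,u,d[:,2]
def look(names=("scene","side")):
    out=[]
    for n in names:
        p=snapshot(n);out.append(p)
        for t,off in (("lid_edge",np.arctan2(30,214)),("lid_center",np.arctan2(30,112))):
            r=models.landmark_of(p,t)
            if r:
                a=W(p,r[0]["at"])-np.r_[.521,-.150,.1];c=np.radians(8.2);u=-a[0]*np.sin(c)+a[1]*np.cos(c)
                print(n,t,round(np.arctan2(a[2],u)-off,3),"conf",round(r[0]["confidence"],2),"r",round(np.hypot(u,a[2]),3))
    s=telemetry.observe();print(s["tool_pos"].round(4),s["tool_rot"].round(1),s["time"],s["wrist_force"].round(1))
    return out
E
python3 - <<'E'
from lid import *
p,q=look()
cv2.imwrite("pics/e.png",cv2.resize(np.hstack([p["color"][40:280,120:370],q["color"][60:300,130:380]]),(750,360))[:,:,::-1])
E
```

```text
scene lid_edge 1.74 conf 0.63 r 0.211
scene lid_center 1.787 conf 0.62 r 0.114
side lid_center 1.736 conf 0.93 r 0.112
[ 0.5378 -0.2667  0.3077] [-176.9   -1.8   98.4] 17.5333 [ 0.  -0.4  0.3]
```

View pics/e.png

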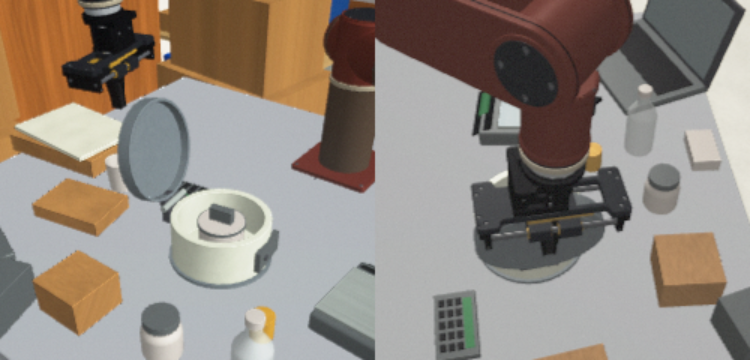

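The closed fingers are behind the open lid (left panel: fingers at about (118,95), lid edge at about (155,100)). Next: lower a little and approach.

Call:
jog_arm(
  deltas=[
    {"tx": 0,"ty": 0,"tz": -10,"yaw": 0,"grip": 1},
    {"tx": 0,"ty": 0,"tz": -9,"yaw": 0,"grip": 1},
    {"tx": -1,"ty": 8,"tz": 0,"yaw": 0,"grip": 1},
    {"tx": -1,"ty": 8,"tz": 0,"yaw": 0,"grip": 1},
    {"tx": 0,"ty": 3,"tz": 0,"yaw": 0,"grip": 1},
    {"tx": 0,"ty": 0,"tz": 0,"yaw": 0,"grip": 1},
  ],
)

```text
time: 18.03
tool_pos: [0.5356, -0.2459, 0.2877]
tool_rot: [-176.9, -1.8, 98.3]
wrist_force: [0.1, -0.9, -0.6]
finger_gap: 0.008
```

Call:
jog_arm(
  deltas=[
    {"tx": 0,"ty": 2,"tz": 0,"yaw": 0,"grip": 1},
    {"tx": 0,"ty": 2,"tz": 0,"yaw": 0,"grip": 1},
    {"tx": -0.5,"ty": 2,"tz": 0,"yaw": 0,"grip": 1},
    {"tx": 0,"ty": 2,"tz": 0,"yaw": 0,"grip": 1},
  ],
)

```text
time: 18.37
tool_pos: [0.5354, -0.2368, 0.2885]
tool_rot: [-177.0, -1.7, 98.4]
wrist_force: [0.4, 0.2, -0.1]
finger_gap: 0.006
```

Call:
jog_arm(
  deltas=[
    {"tx": 0,"ty": 2,"tz": 0,"yaw": 0,"grip": 1},
    {"tx": 0,"ty": 2,"tz": 0,"yaw": 0,"grip": 1},
    {"tx": -0.5,"ty": 2,"tz": 0,"yaw": 0,"grip": 1},
    {"tx": 0,"ty": 2,"tz": 0,"yaw": 0,"grip": 1},
  ],
)

```text
time: 18.7
tool_pos: [0.535, -0.2283, 0.2889]
tool_rot: [-177.0, -1.7, 98.4]
wrist_force: [0.4, 0.3, 0.5]
finger_gap: 0.005
```

Call:
jog_arm(
  deltas=[
    {"tx": 0,"ty": 2,"tz": 0,"yaw": 0,"grip": 1},
    {"tx": 0,"ty": 2,"tz": 0,"yaw": 0,"grip": 1},
    {"tx": -0.5,"ty": 2,"tz": 0,"yaw": 0,"grip": 1},
  ],
)

```text
time: 18.95
tool_pos: [0.5346, -0.2249, 0.2897]
tool_rot: [-177.0, -1.3, 98.3]
wrist_force: [2.0, -5.4, -1.2]
finger_gap: 0.004
```

Call:
jog_arm(
  deltas=[
    {"tx": 0,"ty": 2,"tz": 0,"yaw": 0,"grip": 1},
    {"tx": 0,"ty": 2,"tz": 0,"yaw": 0,"grip": 1},
    {"tx": -0.5,"ty": 2,"tz": 0,"yaw": 0,"grip": 1},
  ],
)

```text
time: 19.2
tool_pos: [0.5343, -0.2227, 0.2906]
tool_rot: [-177.1, -0.8, 98.2]
wrist_force: [3.4, -4.3, -0.7]
finger_gap: 0.006
```

Call:
jog_arm(
  deltas=[
    {"tx": 0,"ty": 2,"tz": 0,"yaw": 0,"grip": 1},
    {"tx": 0,"ty": 2,"tz": 0,"yaw": 0,"grip": 1},
    {"tx": -0.5,"ty": 2,"tz": 0,"yaw": 0,"grip": 1},
  ],
)

```text
time: 19.45
tool_pos: [0.534, -0.2206, 0.2914]
tool_rot: [-177.1, -0.3, 98.0]
wrist_force: [2.6, -5.0, -0.2]
finger_gap: 0.009
```

Call:
jog_arm(
  deltas=[
    {"tx": -0.5,"ty": 3,"tz": -0.5,"yaw": 0,"grip": 1},
    {"tx": -0.5,"ty": 4,"tz": -0.5,"yaw": 0,"grip": 1},
    {"tx": -0.5,"ty": 4,"tz": -0.5,"yaw": 0,"grip": 1},
    {"tx": -0.5,"ty": 4,"tz": -0.5,"yaw": 0,"grip": 1},
  ],
)

```text
time: 19.78
tool_pos: [0.5331, -0.2127, 0.2938]
tool_rot: [-177.4, 0.6, 97.8]
wrist_force: [-0.5, -5.9, 2.9]
finger_gap: 0.004
```

Call:
jog_arm(
  deltas=[
    {"tx": -0.5,"ty": 5,"tz": -0.5,"yaw": 0,"grip": 1},
    {"tx": -0.5,"ty": 5,"tz": -0.5,"yaw": 0,"grip": 1},
    {"tx": -0.5,"ty": 5,"tz": -0.5,"yaw": 0,"grip": 1},
    {"tx": -0.5,"ty": 5,"tz": -0.5,"yaw": 0,"grip": 1},
  ],
)

```text
time: 20.12
tool_pos: [0.5313, -0.1998, 0.2971]
tool_rot: [-177.6, 1.6, 97.6]
wrist_force: [-0.9, -5.1, 2.1]
finger_gap: 0.005
```

Call:
jog_arm(
  deltas=[
    {"tx": -0.5,"ty": 6,"tz": -2,"yaw": 0,"grip": 1},
    {"tx": -0.5,"ty": 6,"tz": -2,"yaw": 0,"grip": 1},
    {"tx": -0.5,"ty": 6,"tz": -2,"yaw": 0,"grip": 1},
    {"tx": -0.5,"ty": 6,"tz": -2,"yaw": 0,"grip": 1},
    {"tx": -0.5,"ty": 6,"tz": -2,"yaw": 0,"grip": 1},
    {"tx": -0.5,"ty": 6,"tz": -2,"yaw": 0,"grip": 1},
  ],
)

```text
time: 20.62
tool_pos: [0.5304, -0.173, 0.2945]
tool_rot: [-178.2, 3.1, 97.2]
wrist_force: [-1.0, -6.6, 4.2]
finger_gap: 0.01
```

```bash
python3 - <<'E'
from lid import *
look()
E
```

```text
scene lid_edge 1.465 conf 0.97 r 0.213
scene lid_center 1.482 conf 0.85 r 0.114
side lid_edge 1.462 conf 0.69 r 0.222
side lid_center 1.459 conf 0.97 r 0.116
[ 0.5304 -0.1721  0.2936] [-178.1    2.9   97.2] 20.9167 [ 0.8 -4.1  3.7]
```

Call:
jog_arm(
  deltas=[
    {"tx": -0.8,"ty": 6,"tz": -2.5,"yaw": 0,"grip": 1},
    {"tx": -0.8,"ty": 6,"tz": -2.5,"yaw": 0,"grip": 1},
    {"tx": -0.8,"ty": 6,"tz": -2.5,"yaw": 0,"grip": 1},
    {"tx": -0.8,"ty": 6,"tz": -2.5,"yaw": 0,"grip": 1},
    {"tx": -0.8,"ty": 6,"tz": -2.5,"yaw": 0,"grip": 1},
    {"tx": -0.8,"ty": 6,"tz": -2.5,"yaw": 0,"grip": 1},
  ],
)

```text
time: 21.42
tool_pos: [0.5277, -0.1419, 0.2832]
tool_rot: [-178.5, 3.6, 96.9]
wrist_force: [-0.0, -4.1, 6.8]
finger_gap: 0.006
```

Call:
jog_arm(
  deltas=[
    {"tx": -0.8,"ty": 6,"tz": -2.5,"yaw": 0,"grip": 1},
    {"tx": -0.8,"ty": 6,"tz": -2.5,"yaw": 0,"grip": 1},
    {"tx": -0.8,"ty": 6,"tz": -2.5,"yaw": 0,"grip": 1},
    {"tx": -0.8,"ty": 5,"tz": -2.5,"yaw": 0,"grip": 1},
  ],
)

```text
time: 21.75
tool_pos: [0.5252, -0.1193, 0.2749]
tool_rot: [-178.7, 3.7, 96.8]
wrist_force: [0.2, -2.6, 5.1]
finger_gap: 0.004
```

```bash
python3 - <<'E'
from lid import *
look()
E
```

```text
scene lid_edge 1.112 conf 0.81 r 0.216
scene lid_center 1.142 conf 0.64 r 0.113
side lid_edge 1.122 conf 0.97 r 0.217
[ 0.5247 -0.1192  0.2738] [-178.6    3.6   96.8] 22.05 [-0.2  0.5 -0.4]
```

Call:
jog_arm(
  deltas=[
    {"tx": -0.8,"ty": 5,"tz": -2.5,"yaw": 0,"grip": 1},
    {"tx": -0.8,"ty": 5,"tz": -2.5,"yaw": 0,"grip": 1},
    {"tx": -0.8,"ty": 5,"tz": -2.5,"yaw": 0,"grip": 1},
    {"tx": -0.8,"ty": 4,"tz": -2.5,"yaw": 0,"grip": 1},
  ],
)

```text
time: 22.38
tool_pos: [0.5222, -0.1009, 0.2648]
tool_rot: [-178.7, 3.8, 96.7]
wrist_force: [0.5, -0.8, 2.9]
finger_gap: 0.01
```

```bash
python3 - <<'E'
from lid import *
look();look(("side",))
E
```

```text
scene lid_edge 0.963 conf 0.56 r 0.221
scene lid_center 1.0 conf 0.98 r 0.116
side lid_edge 0.975 conf 0.83 r 0.22
side lid_center 0.954 conf 0.72 r 0.114
[ 0.5219 -0.1011  0.2642] [-178.6    3.8   96.7] 22.6833 [-0.2 -0.1  0.4]
side lid_edge 0.957 conf 0.74 r 0.218
[ 0.522  -0.1014  0.2645] [-178.7    3.8   96.7] 22.8333 [ 0.1 -0.3 -0. ]
```

Call:
jog_arm(
  deltas=[
    {"tx": -0.5,"ty": 4,"tz": -3,"yaw": 0,"grip": 1},
    {"tx": -0.5,"ty": 4,"tz": -3,"yaw": 0,"grip": 1},
    {"tx": 0,"ty": 0,"tz": 0,"yaw": 0,"grip": 1},
  ],
)

```text
time: 23.08
tool_pos: [0.5214, -0.0936, 0.2588]
tool_rot: [-178.7, 3.8, 96.6]
wrist_force: [-0.7, 0.4, -0.6]
finger_gap: 0.004
```

```bash
python3 - <<'E'
from lid import *
look();look(("side",))
E
```

```text
scene lid_edge -0.484 conf 0.49 r 0.301
scene lid_center 0.931 conf 0.98 r 0.114
side lid_edge 0.91 conf 0.92 r 0.22
side lid_center 0.861 conf 0.61 r 0.118
[ 0.5217 -0.0943  0.2594] [-178.8    3.9   96.6] 23.3833 [-0.2  0.1  0. ]
side lid_edge 0.908 conf 0.68 r 0.218
side lid_center 0.874 conf 0.71 r 0.114
[ 0.5217 -0.0944  0.2594] [-178.8    3.9   96.6] 23.5333 [0.1 0.8 0. ]
```

Call:
jog_arm(
  deltas=[
    {"tx": -0.5,"ty": 4,"tz": -3,"yaw": 0,"grip": 1},
    {"tx": 0,"ty": 0,"tz": 0,"yaw": 0,"grip": 1},
    {"tx": 0,"ty": 0,"tz": 0,"yaw": 0,"grip": 1},
  ],
)

```text
time: 23.78
tool_pos: [0.5213, -0.0904, 0.2565]
tool_rot: [-178.8, 3.9, 96.6]
wrist_force: [-0.5, -0.1, -0.1]
finger_gap: 0.007
```

```bash
python3 - <<'E'
from lid import *
look(("side",));look(("side",));look(("side",))
E
```

```text
side lid_edge 0.89 conf 0.75 r 0.22
side lid_center 0.86 conf 0.64 r 0.116
[ 0.5213 -0.0905  0.2565] [-178.8    3.9   96.6] 23.9333 [-0.2  0.  -0.7]
side lid_edge 0.867 conf 0.71 r 0.221
side lid_center 0.831 conf 0.9 r 0.114
[ 0.5214 -0.0906  0.2566] [-178.8    3.9   96.6] 24.0833 [-0.8 -0.6  0.2]
side lid_edge 0.869 conf 0.77 r 0.219
side lid_center 0.833 conf 0.64 r 0.114
[ 0.5214 -0.0906  0.2566] [-178.8    3.9   96.6] 24.2333 [ 0.1 -0.3  0.7]
```

Call:
jog_arm(
  deltas=[
    {"tx": 0,"ty": 0,"tz": 0,"yaw": 0,"grip": 1},
    {"tx": 0,"ty": 0,"tz": 0,"yaw": 0,"grip": 1},
    {"tx": 0,"ty": 0,"tz": 0,"yaw": 0,"grip": 1},
    {"tx": 0,"ty": 0,"tz": 0,"yaw": 0,"grip": 1},
  ],
)

```text
time: 24.57
tool_pos: [0.5214, -0.0907, 0.2567]
tool_rot: [-178.8, 3.9, 96.6]
wrist_force: [0.1, -0.1, 0.4]
finger_gap: 0.01
```

```bash
python3 - <<'E'
from lid import *
look(("side",));look(("side","scene"))
E
```

```text
side lid_edge 0.809 conf 0.93 r 0.219
side lid_center 0.807 conf 0.91 r 0.114
[ 0.5214 -0.0907  0.2567] [-178.8    3.9   96.6] 24.7167 [-0.1 -0.5 -0.6]
side lid_edge 0.793 conf 0.64 r 0.219
side lid_center 0.722 conf 0.7 r 0.118
scene lid_edge 0.73 conf 0.78 r 0.218
scene lid_center 0.764 conf 0.59 r 0.114
[ 0.5214 -0.0907  0.2567] [-178.8    3.9   96.6] 25.0167 [-0.7  0.2  1. ]
```

The lid is falling by itself (0.87 → 0.76 rad, untouched). I'll back the arm up and away.

Call:
jog_arm(
  deltas=[
    {"tx": 0,"ty": -5,"tz": 10,"yaw": 0,"grip": 1},
    {"tx": 0,"ty": -5,"tz": 25,"yaw": 0,"grip": 1},
    {"tx": 0,"ty": 0,"tz": 25,"yaw": 0,"grip": 1},
    {"tx": 0,"ty": 0,"tz": 25,"yaw": 0,"grip": 1},
    {"tx": 0,"ty": 0,"tz": 20,"yaw": 0,"grip": 1},
    {"tx": 0,"ty": 0,"tz": 10,"yaw": 0,"grip": 1},
    {"tx": 0,"ty": 0,"tz": 0,"yaw": 0,"grip": 1},
    {"tx": 0,"ty": 0,"tz": 0,"yaw": 0,"grip": 1},
  ],
)

```text
time: 25.68
tool_pos: [0.5193, -0.1027, 0.3792]
tool_rot: [-178.7, 3.9, 96.6]
wrist_force: [0.1, 0.5, -1.2]
finger_gap: 0.005
```

Call:
jog_arm(
  deltas=[
    {"tx": 0,"ty": 0,"tz": 0,"yaw": 0,"grip": 1},
    {"tx": 0,"ty": 0,"tz": 0,"yaw": 0,"grip": 1},
    {"tx": 0,"ty": 0,"tz": 0,"yaw": 0,"grip": 1},
    {"tx": 0,"ty": 0,"tz": 0,"yaw": 0,"grip": 1},
    {"tx": 0,"ty": 0,"tz": 0,"yaw": 0,"grip": 1},
    {"tx": 0,"ty": 0,"tz": 0,"yaw": 0,"grip": 1},
    {"tx": 0,"ty": 0,"tz": 0,"yaw": 0,"grip": 1},
    {"tx": 0,"ty": 0,"tz": 0,"yaw": 0,"grip": 1},
  ],
)

```text
time: 26.35
tool_pos: [0.5173, -0.1021, 0.3721]
tool_rot: [-178.2, 3.7, 96.6]
wrist_force: [-1.4, -0.3, -0.2]
finger_gap: 0.006
```

Call:
jog_arm(
  deltas=[
    {"tx": 0,"ty": 0,"tz": 0,"yaw": 0,"grip": 1},
    {"tx": 0,"ty": 0,"tz": 0,"yaw": 0,"grip": 1},
    {"tx": 0,"ty": 0,"tz": 0,"yaw": 0,"grip": 1},
    {"tx": 0,"ty": 0,"tz": 0,"yaw": 0,"grip": 1},
    {"tx": 0,"ty": 0,"tz": 0,"yaw": 0,"grip": 1},
    {"tx": 0,"ty": 0,"tz": 0,"yaw": 0,"grip": 1},
    {"tx": 0,"ty": 0,"tz": 0,"yaw": 0,"grip": 1},
    {"tx": 0,"ty": 0,"tz": 0,"yaw": 0,"grip": 1},
  ],
)

```text
time: 27.02
tool_pos: [0.5174, -0.1021, 0.3724]
tool_rot: [-178.2, 3.7, 96.6]
wrist_force: [0.8, 0.5, -0.4]
finger_gap: 0.003
```

```bash
python3 - <<'E'
from lid import *
p,q=look()
for a in (p,q):
    x,u,h=theta(a);m=(np.hypot(x,u-.112)<.09)&(h>.01)&(h<.06)
    A=np.c_[x[m],u[m],np.ones(m.sum())];print("lid plane slope/offset",m.sum(),np.linalg.lstsq(A,h[m],rcond=None)[0].round(4),np.median(h[m]).round(4))
cv2.imwrite("pics/f.png",np.hstack([p["color"][60:360,120:420],q["color"][60:360,130:430]])[:,:,::-1])
E
```

```text
scene lid_edge -0.007 conf 0.61 r 0.222
scene lid_center -0.041 conf 0.59 r 0.113
side lid_edge 0.014 conf 0.85 r 0.22
side lid_center -0.019 conf 0.67 r 0.119
[ 0.5174 -0.1021  0.3723] [-178.2    3.7   96.6] 27.3167 [ 0.2  0.3 -0.4]
lid plane slope/offset 1632 [0.0015 0.0004 0.0293] 0.0294
lid plane slope/offset 2593 [-0.0007  0.0007  0.0311] 0.0312
```

View pics/f.png

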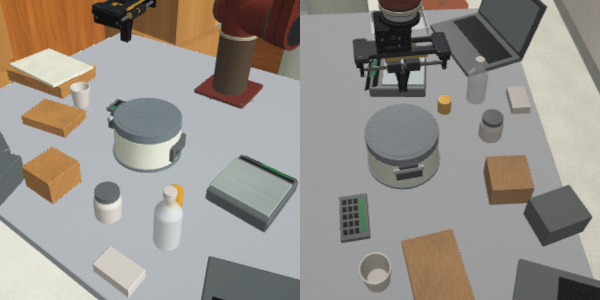

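The lid is flat and shut on the pot (left panel about (147,120)), its fitted plane is level (slope below 0.001) at 130 mm, the gripper is clear above, and everything else stands where it was.

```bash
python3 -c "
from cell import bot;print(bot.job_done())"
```

```text
the job is handed in; nothing more can be done
None
```

The beaker is home over the stub, the lid is shut over it, and the job is handed in at about 27 s of the 72 s; no verdict is reported.

- **Beaker:** I lifted it by its handle and lowered it in 1–3 mm steps. I felt a light side contact on the taper and followed it by about 0.5 mm. The force at the floor was about 12 N in the reading (limit 25 N). After letting go, the handle's top measured 116 mm by the wrist camera, so its centre is about 1 mm above the rim's level. It sits about 4 mm from the pot's axis. The scene camera's rougher reading of the handle's top gave 111 mm.
- **Lid:** I pushed it from 1.74 rad with the closed fingers, and no reading passed about 8 N (limit 15 N). At about 0.87 rad it began to fall by itself, and I backed the arm away while it fell.
- **Last checks:** the lid plane is level (slope below 0.001) at 130 mm, so it is shut. The last two pictures show the gripper clear and the bystanders apparently unmoved; I did not measure them again. The network's lid-angle readings scattered between -0.04 and 0.01 rad, and I relied on the plane fit instead.

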